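# Open the strainer housing

## Task

Open the green strainer housing: without gripping it, push the cover's red bar gently round a quarter turn counterclockwise (seen from above) until it meets the stop, and only then take hold of the bar, lift the cover off and set it gently down in the blue tray, right way up and flat on the tray's floor. Leave the other things on the bench where they are.

Things in the scene. Friction and masses are not known exactly. Their poses are not given: they have to be found in the camera images.
- cover_grip (a point): Centre of the cover's red grip bar: 150 mm long along this point's x, 20 mm wide along y, 22 mm high. Its middle sits on a 24 mm post, its ends are free. z is up. Straight below this point: top of the aluminium disc 38 mm, disc's underside (lies on the housing's rim) 47 mm, underside of the plug that hangs in the bore (the cover stands on it when set down) 61 mm.
- cover: The loose strainer cover, about 0.45 kg: aluminium disc of 92 mm diameter, 72 mm plug below it, red bar above. Origin: centre of the disc's underside, 47 mm below cover_grip, same axes. Two ears, 22 mm wide and 6 mm thick, reach out to 56 mm radius along +y and -y at the disc's underside.
- housing_rim (a point): Centre of the housing's upper rim, 100 mm above the table; 76 mm bore. x runs along its pipe stubs, z up. Locked: the bar lies along the stubs (x of cover_grip 0 to 0.2 rad counterclockwise of this x). Turned counterclockwise seen from above, the ears come free of the claws only after 80 degrees and meet stops at about 91 degrees; clockwise it is stopped early.
- housing: Green strainer housing, fixed to the table, 136 mm across its two claws, which hook over the cover's ears; claw tops 15 mm above the rim. Two pipe stubs reach 105 mm along +x and -x, their flanges up to 94 mm high. Origin: centre of its underside. Its metal is greased (friction about 0.25): the cover turns easily with 2 mm play and stays where it is left.
- tray: Blue open tray, 210 x 210 mm outside, 30 mm high, walls and floor 5 mm, fixed. Origin: centre of its underside on the table, axes along its sides. It stands to the left or right of the housing.
- crate: Cardboard crate of couplings, 210 x 210 mm, 70 mm high at most, fixed, on the side opposite the tray. Origin: centre of its underside.
- coupling: Bystander: short rusty pipe coupling standing on end, 52 mm diameter, 50 mm high, close beside the housing. Origin: centre of its underside.
- reducer: Bystander: dark stepped pipe reducer, 52 mm diameter, 55 mm high, standing close beside the housing on the other side. Origin: centre of its underside.
- elbow: Bystander: rusty quarter-bend pipe fitting lying flat, about 55 x 116 mm, 44 mm high. Origin: near its middle, at its underside.
- wrench: Bystander: steel wrench lying flat, 200 mm long. Origin: near its middle, at its underside.
- flange: Bystander: dark steel flange ring lying flat, 110 mm diameter, 18 mm high. Origin: centre of its underside.
- can: Bystander: upright can, 60 mm diameter, 170 mm high. Origin: centre of its underside.
- tape: Bystander: green roll lying flat, 80 mm diameter, 30 mm high. Origin: centre of its underside.

How it is judged:
By the outcome, as a careful person would: the job done as asked, in the order asked, and still so for the second after the job is handed in, with the robot touching nothing.
It also fails if it takes over 59 s, if anything falls off the work surface, if the arm or the gripper's body presses on something with over 40 N, if the wrist force passes 120 N, or if a joint passes its speed limit or range.

## Robot

A 6-joint arm with a two-finger parallel gripper is mounted at the origin on the work surface. World frame = base frame: x ahead of the robot, y to its left, z up, the work surface at z = 0. Lengths are in m, angles in rad, forces in N, time in s.
With the tool pointing down it reaches from about 0.15 to 0.775 m from the base axis. Payload 6.1 kg.
Tool frame: the origin (TCP) lies midway between the tips of the shut fingers; the grasp point (between the pads) lies behind it (robot.pinch_z is the z of the grasp point in the tool frame, in m); z points along the fingers, y is the direction in which the jaws open and shut (so a half turn about z gives the same grasp; the last joint's range is limited). The gripper opens to 85 mm and grips with 20 to 120 N. Pads are 22 mm wide; open, the fingers measure 114 mm over their backs; the gripper's body (76 mm by 85 mm) begins 54 mm behind the grasp point. The pads swing forward as they close: fully open they stand 13 mm farther back than shut.
Start: joints at [-1.257, 0.126, -0.04, 1.405, 0, 1.571], TCP at [0.162, -0.499, 0.201] pointing down, gripper open.
Joint ranges: [-2.72, 2.72], [-0.95, 1.95], [-1.27, 1.35], [-1.78, 2.02], [-1.46, 1.47], [-3.14, 3.14]. Speed limits (rad/s): [2.39, 2.39, 3.01, 3.14, 3.14, 3.14].

## Interface

Orientations are given as a unit quaternion [x, y, z, w].
In Python, from workcell import robot gives the robot as it stands.
- The arm moves only by the shell command python3 -m pendant 'ROWS' [FORCE]. ROWS is JSON, a list that holds one entry, the list of rows, each a list of 7 numbers: the shift along the world's x, y, z in cm, then the turn, a rotation vector about the world's x, y, z in degrees, then the gripper command: -1 is fully open, 1 is shut, values between are in proportion. In form: [[[x, y, z, wx, wy, wz, hand], ...]]. A call has 1 to 5 rows; each row shifts and turns the commanded pose from where the row before left it; what a row does not reach is not made up. A row lasts 1/10 s, in which the tool goes at most 50 mm and 8.59 degrees, less where a joint would pass 70% of its speed; a pose out of reach is approached as far as the arm can. A call with a gripper value outside its range is refused whole. The fingers move at their own pace and stop on an object; FORCE is the grip in N (left out, the last holds). Time passes only in rows, so rows that do not move let the fingers close. It gives the time, the measured TCP pose, the force and the opening at its end, in the units of the state.
- robot.observe(): the state, without advancing time (a new reading comes with each control period).
- robot.camera(name): name is "side" or "top" or "wrist"; returns (picture, depth): 480x640x3 uint8, red, green, blue; 480x640 float32, m along the optical axis (not along the pixel's ray), 0 where there is no reading.
- robot.camera_model(name): a dict with "fovy" (degrees; the focal length in pixels is half the picture's height over the tangent of half this angle, whatever the lens; pixels are square), "cx", "cy" (the principal point, pixels), "R" (3x3) and "t" (3): a world point X has camera coordinates R X + t; the wrist camera has in their place "mount" (4x4, takes a point from camera to tool coordinates, whose origin is the TCP and whose axes are the flange's). Camera axes: x right, y down, z forward; pixel columns grow to the right and rows downward; lengths in m; the calibration is good to about 2 mm. A picture is of the moment at which its call begins: read the wrist's pose just before it. camera_model takes no time and is no camera call.
- robot.finish_job(): hands the job in, once; it reports no verdict.
The state is a dict: "time_s": time; "qpos": joint angles; "qvel": joint speeds; "tau": joint torques, N m; "tool_pos": TCP position; "ee_rot": TCP orientation; "ft_force": force on the tool from outside, world axes, zero at the start; "ft_torque": the same for the moment, N m; "width": finger opening in m.
Only numpy, scipy, OpenCV 4.12 (cv2) and the standard library are available. Lean on these libraries where they do the work, as an engineer would, in place of code of your own. Each camera call takes 0.05 s, during which the arm holds its last target. There are 200 camera calls.

## Working session

There is one attempt and no reset: what is moved stays moved. The work goes in short steps, Python scripts to look and compute and a shell command to move; the robot and the scene stay as the last step left them, time stands still between calls to the robot, and variables do not carry over. Pictures are saved under pics/ and viewed, about 8 in all and at most 12, crops included, and the job is handed in when it is done.

```bash
mkdir -p pics; ls; python3 - <<'E'
from workcell import robot
import cv2,numpy as np
s=robot.observe();print({k:np.round(v,3).tolist() for k,v in s.items()},robot.pinch_z)
for n in("top","side"):
    im,d=robot.camera(n);cv2.imwrite(f"pics/{n}0.png",im[:,:,::-1]);np.savez(f"pics/{n}0.npz",im=im,d=d)
for n in("top","side","wrist"):print(n,robot.camera_model(n))
E
```

```text
pics
{'time_s': 0.0, 'qpos': [-1.257, 0.126, -0.041, 1.405, 0.0, 1.571], 'qvel': [0.001, 0.0, -0.0, 0.0, 0.001, 0.001], 'tau': [-0.002, -43.591, 35.292, 0.017, -0.0, 0.0], 'tool_pos': [0.162, -0.499, 0.2], 'ee_rot': [0.988, 0.156, -0.0, -0.001], 'ft_force': [-0.213, -0.438, 0.187], 'ft_torque': [-0.019, -0.001, -0.006], 'width': 0.086} -0.0187
top {'fovy': 57.552836951483506, 'cx': 313.5335618612987, 'cy': 243.36445860452375, 'R': array([[-0.00985085, -0.99990206, -0.00994093],
       [-0.98721261,  0.01130668, -0.15900762],
       [ 0.15910445,  0.00824745, -0.98722731]]), 't': array([0.01267155, 0.53484062, 0.79915807])}
side {'fovy': 46.57566217385368, 'cx': 325.0695286128063, 'cy': 237.33290310312242, 'R': array([[-0.81620108, -0.57771375, -0.00791347],
       [-0.39622072,  0.56964903, -0.72007578],
       [ 0.42050558, -0.58459115, -0.69385031]]), 't': array([0.46700296, 0.28565185, 0.97254566])}
wrist {'fovy': 70.06369075331706, 'cx': 322.07541039448716, 'cy': 243.89881091565178, 'mount': array([[-8.59625686e-04, -9.62864367e-01, -2.69984205e-01,
         6.75870660e-02],
       [ 9.99999601e-01, -8.92785641e-04,  2.27356044e-08,
        -3.97568374e-04],
       [-2.41059913e-04, -2.69984097e-01,  9.62864751e-01,
        -1.71274786e-01],
       [ 0.00000000e+00,  0.00000000e+00,  0.00000000e+00,
         1.00000000e+00]])}
```

View pics/top0.png

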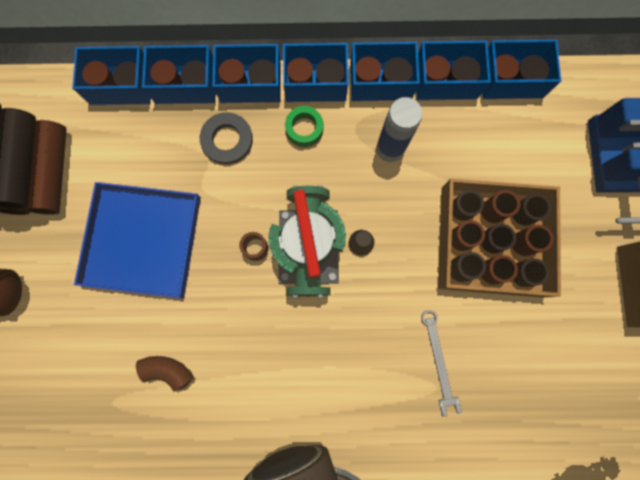

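View pics/side0.png

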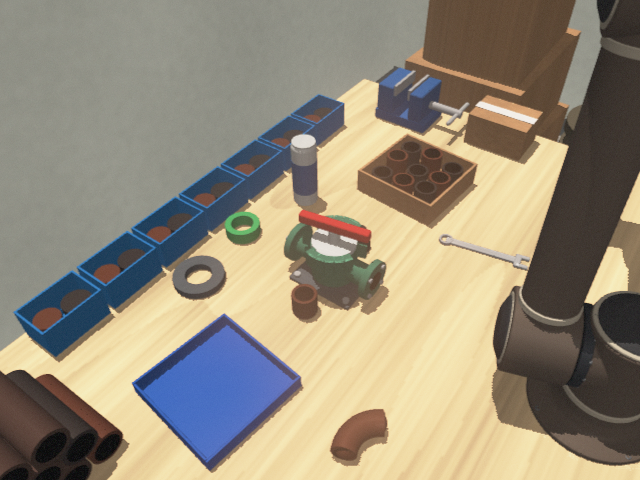

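The top view shows the housing at (307,240), with its red bar running from (300,192) to (313,275). The tray is on the left at (138,240), the coupling at (254,247), the reducer at (361,242) and the crate on the right. The side view agrees with this.

```bash
cat > h.py <<'E'
import numpy as np,cv2
from scipy.spatial.transform import Rotation as Ro
from workcell import robot
def model(n,s=None):
    m=robot.camera_model(n);f=240/np.tan(np.radians(m["fovy"]/2))
    if n=="wrist":
        M=np.array(m["mount"]);T=np.eye(4);T[:3,:3]=Ro.from_quat(s["ee_rot"]).as_matrix();T[:3,3]=s["tool_pos"]
        C=T@M;return f,m["cx"],m["cy"],C[:3,:3],C[:3,3]
    R=np.array(m["R"]);return f,m["cx"],m["cy"],R.T,-R.T@np.array(m["t"])
def rays(M,uv):
    f,cx,cy,R,o=M;uv=np.atleast_2d(uv).astype(float)
    return np.c_[(uv[:,0]-cx)/f,(uv[:,1]-cy)/f,np.ones(len(uv))]@R.T
def plane(M,uv,z):
    r=rays(M,uv);return M[4]+r*((z-M[4][2])/r[:,2])[:,None]
def cloud(M,uv,d):
    uv=np.atleast_2d(uv);return M[4]+rays(M,uv)*d[uv[:,1],uv[:,0]][:,None]
def mask(im,lo,hi):
    return cv2.inRange(cv2.cvtColor(im,cv2.COLOR_RGB2HSV),np.array(lo),np.array(hi))
def red(im): return mask(im,(0,180,90),(6,255,255))|mask(im,(174,180,90),(180,255,255))
def blob(m,k=0):
    n,l,st,c=cv2.connectedComponentsWithStats(m)
    i=1+np.argsort(-st[1:,4])[k];v,u=np.where(l==i);return np.c_[u,v]
def rect(p):
    c,(w,h),a=cv2.minAreaRect((p[:,:2]*1000).astype(np.float32));
    if w<h:w,h,a=h,w,a+90
    return np.round(c,1),round(w,1),round(h,1),(a+90)%180-90
E
python3 - <<'E'
from h import *
for n in("top","side"):
    z=np.load(f"pics/{n}0.npz");im,d=z["im"],z["d"];M=model(n)
    uv=blob(red(im));p=cloud(M,uv,d);top=p[p[:,2]>np.percentile(p[:,2],50)-.006]
    print(n,"bar n",len(uv),"z pct",np.percentile(p[:,2],[5,50,95]).round(4),"rect mm cloud",rect(top),"plane",rect(plane(M,uv,.158)))
    uv=blob(mask(im,(105,150,60),(125,255,255)))if n=="side" else None
    v,u=np.where(d>0);A=cloud(M,np.c_[u,v],d);hsv=cv2.cvtColor(im,cv2.COLOR_RGB2HSV)[v,u]
    g=(hsv[:,0]>60)&(hsv[:,0]<95)&(hsv[:,1]>80)&(A[:,2]>.02)&(abs(A[:,1])<.2)&(A[:,0]>.3)&(A[:,0]<.75)
    G=A[g];print("green",len(G),"z",np.percentile(G[:,2],[50,99]).round(3),rect(G[G[:,2]>.06]), "claws",rect(G[G[:,2]>.107]),(G[:,2]>.107).sum())
    b=(hsv[:,0]>105)&(hsv[:,0]<125)&(hsv[:,1]>150)&(A[:,0]<.65)&(A[:,0]>.25)&(A[:,1]>.15)&(A[:,1]<.5);B=A[b]
    print("tray",len(B),"z",np.percentile(B[:,2],[2,50,98]).round(3),rect(B))
    if n=="top":
        for nm,y0,y1 in(("coupling",.08,.16),("reducer",-.16,-.07)):
            q=A[(A[:,0]>.45)&(A[:,0]<.58)&(A[:,1]>y0)&(A[:,1]<y1)&(A[:,2]>.035)&(A[:,2]<.065)];print(nm,len(q),q.mean(0).round(3) if len(q) else 0,np.ptp(q,axis=0).round(3))
        q=A[(A[:,2]>.1)&(A[:,0]<.9)&(A[:,0]>.3)&(A[:,1]<-.1)&(A[:,1]>-.3)];print("can",np.median(q,0))
E
```

```text
top bar n 895 z pct [0.1556 0.1577 0.1599] rect mm cloud (array([505.2,  12.5]), 209.6, 19.0, 10.234339714050293) plane (array([535.3,  18. ]), 147.7, 18.9, 10.235886573791504)
green 1485 z [0.114 0.118] (array([535.4,  17.7]), 195.9, 131.4, -1.162933349609375) claws (array([535.3,  18.4]), 132.9, 89.7, -64.1292839050293) 901
tray 9576 z [0.002 0.005 0.03 ] (array([550.7, 355.9]), 208.9, 204.4, 82.67420959472656)
coupling 329 [0.533 0.124 0.048] [0.05  0.051 0.019]
reducer 269 [ 0.54  -0.087  0.052] [0.033 0.033 0.024]
can [ 0.72830103 -0.14919595  0.16799046]Traceback (most recent call last):
  File "<stdin>", line 4, in <module>
  File "h.py", line 22, in blob
    i=1+np.argsort(-st[1:,4])[k];v,u=np.where(l==i);return np.c_[u,v]
        ~~~~~~~~~~~~~~~~~~~~~^^^
IndexError: index 0 is out of bounds for axis 0 with size 0
```

```bash
python3 -m pendant '[[[2.05,3.64,0.13,0,0,-0.55,1],[2.05,3.64,0.13,0,0,-0.55,1],[2.05,3.64,0.13,0,0,-0.55,1],[2.05,3.64,0.13,0,0,-0.55,1],[2.05,3.64,0.13,0,0,-0.55,1]]]' 40
python3 -m pendant '[[[2.05,3.64,0.13,0,0,-0.55,1],[2.05,3.64,0.13,0,0,-0.55,1],[2.05,3.64,0.13,0,0,-0.55,1],[2.05,3.64,0.13,0,0,-0.55,1],[2.05,3.64,0.13,0,0,-0.55,1]]]'
python3 -m pendant '[[[2.05,3.64,0.13,0,0,-0.55,1],[2.05,3.64,0.13,0,0,-0.55,1],[2.05,3.64,0.13,0,0,-0.55,1],[2.05,3.64,0.13,0,0,-0.55,1],[2.05,3.64,0.13,0,0,-0.55,1]]]'
python3 -m pendant '[[[0,0,0,0,0,0,1],[0,0,0,0,0,0,1],[0,0,0,0,0,0,1]]]'
python3 - <<'E'
from h import *
s=robot.observe();im,d=robot.camera("wrist");M=model("wrist",s);cv2.imwrite("pics/w1.png",im[:,:,::-1])
print(s["tool_pos"],s["ee_rot"],s["qpos"].__str__())
uv=blob(red(im));print(len(uv),uv.min(0),uv.max(0));p=cloud(M,uv,d);z=np.median(p[:,2]);t=p[abs(p[:,2]-z)<.005];print(z,rect(t),rect(plane(M,uv,.158)))
E
```

```text
time_s: 0.6
tool_pos: [0.2648, -0.3157, 0.2071]
ee_rot: [0.991, 0.132, -0.0, -0.0]
ft_force: [1.0, -0.5, 0.5]
width: 0.0124
time_s: 1.1
tool_pos: [0.3673, -0.1337, 0.2138]
ee_rot: [0.994, 0.108, -0.0, 0.0]
ft_force: [1.6, -1.0, 0.3]
width: 0.0
time_s: 1.6
tool_pos: [0.4699, 0.0484, 0.2202]
ee_rot: [0.996, 0.085, -0.0, 0.0]
ft_force: [1.4, -0.2, 0.2]
width: -0.0001
time_s: 1.9
tool_pos: [0.469, 0.046, 0.2202]
ee_rot: [0.996, 0.085, -0.0, 0.0]
ft_force: [-0.1, 0.4, -0.4]
width: -0.0002
[0.4689632  0.04603867 0.22018297] [ 9.96418445e-01  8.45581483e-02 -4.23762733e-04  1.51447282e-04] [ 9.80592212e-02  2.57211638e-02 -1.06358146e-01  1.43956853e+00
 -2.91510866e-04  3.07033350e+00]
6441 [362  33] [399 261]
0.15598884255099113 (array([536. ,  19.3]), 147.7, 19.8, 9.429441452026367) (array([536.1,  19.6]), 145.1, 19.6, 10.01750659942627)
```

View pics/w1.png

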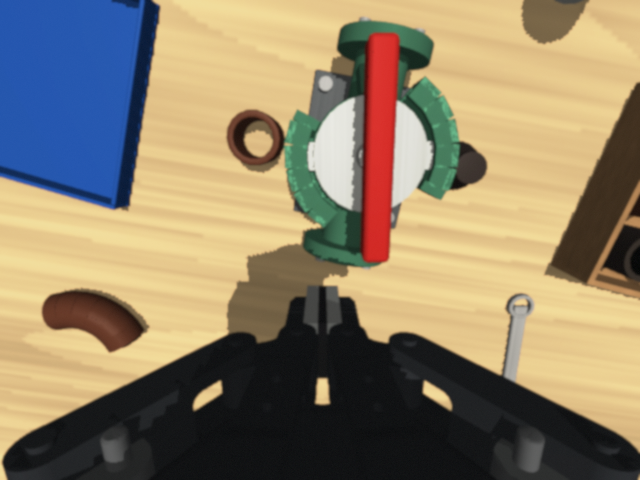

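The wrist view shows the red bar from (380,35) to (375,260), with the shut fingertips at (322,300) on the left (+y) side of its near end. The bar centre comes out at (0.536, 0.0195) and its angle at about 10°, which matches the top view. Next I descend and move up to contact.

```bash
python3 -m pendant '[[[0,0,-1.9,0,0,0,1],[0,0,-1.9,0,0,0,1],[0,0,-1.9,0,0,0,1],[0,0,-1.9,0,0,0,1],[0,0,-1.7,0,0,0,1]]]'
python3 -m pendant '[[[0,0,0,0,0,0,1],[0.05,-0.3,0,0,0,0,1],[0.05,-0.3,0,0,0,0,1],[0.05,-0.3,0,0,0,0,1],[0,0,0,0,0,0,1]]]'
cat > arc.py <<'E'
# rows that carry the tool on round the bar centre: arc.py step_deg n
import sys
from h import *
c=np.array([.536,.0195]);st,n=float(sys.argv[1]),int(sys.argv[2])
p=np.array(robot.observe()["tool_pos"][:2])-c;a=np.radians(st)
print("r",np.hypot(*p),"ang",np.degrees(np.arctan2(p[1],p[0])))
for i in range(n):
    q=[p[0]*np.cos(a)-p[1]*np.sin(a),p[0]*np.sin(a)+p[1]*np.cos(a)];print(np.round((np.array(q)-p)*100,2));p=np.array(q)
E
python3 arc.py 2 40|paste -sd' '
```

```text
time_s: 2.45
tool_pos: [0.4689, 0.0453, 0.1268]
ee_rot: [0.996, 0.084, 0.0, 0.0]
ft_force: [0.3, -0.5, -0.5]
width: 0.0
time_s: 2.95
tool_pos: [0.4716, 0.0372, 0.1282]
ee_rot: [0.996, 0.084, 0.001, 0.0]
ft_force: [0.2, 0.5, -1.4]
width: 0.0
r 0.06677940926841493 ang 164.63291041418682 [-0.06 -0.23] [-0.05 -0.23] [-0.04 -0.23] [-0.03 -0.23] [-0.03 -0.23] [-0.02 -0.23] [-0.01 -0.23] [-0.   -0.23] [ 0.01 -0.23] [ 0.01 -0.23] [ 0.02 -0.23] [ 0.03 -0.23] [ 0.04 -0.23] [ 0.05 -0.23] [ 0.05 -0.23] [ 0.06 -0.22] [ 0.07 -0.22] [ 0.08 -0.22] [ 0.09 -0.22] [ 0.09 -0.21] [ 0.1  -0.21] [ 0.11 -0.21] [ 0.12 -0.2 ] [ 0.12 -0.2 ] [ 0.13 -0.19] [ 0.14 -0.19] [ 0.14 -0.18] [ 0.15 -0.18] [ 0.15 -0.17] [ 0.16 -0.17] [ 0.17 -0.16] [ 0.17 -0.16] [ 0.18 -0.15] [ 0.18 -0.14] [ 0.19 -0.14] [ 0.19 -0.13] [ 0.2  -0.12] [ 0.2  -0.12] [ 0.21 -0.11] [ 0.21 -0.1 ]
```

```bash
python3 -m pendant '[[[0.03,-0.2,0,0,0,0,1],[0.03,-0.2,0,0,0,0,1],[-0.04,-0.23,0,0,0,2,1],[-0.03,-0.23,0,0,0,2,1],[-0.02,-0.23,0,0,0,2,1]]]'
python3 -m pendant '[[[-0.01,-0.23,0,0,0,2,1],[0,-0.23,0,0,0,2,1],[0.01,-0.23,0,0,0,2,1],[0.01,-0.23,0,0,0,2,1],[0.02,-0.23,0,0,0,2,1]]]'
python3 arc.py 2 1
```

```text
time_s: 3.45
tool_pos: [0.4707, 0.0267, 0.1274]
ee_rot: [0.99, 0.138, -0.0, 0.0]
ft_force: [-0.2, 0.7, -0.1]
width: 0.0001
time_s: 3.95
tool_pos: [0.4712, 0.0154, 0.1277]
ee_rot: [0.975, 0.223, 0.0, -0.0]
ft_force: [-0.1, 1.3, 0.4]
width: -0.0001
r 0.06489348412075933 ang -176.3865667652797
[ 0.02 -0.23]
```

```bash
cat > bar.py <<'E'
from h import *
s=robot.observe();im,d=robot.camera("wrist");M=model("wrist",s)
uv=blob(red(im));print("bar",len(uv),rect(plane(M,uv,.158)),"hand yaw",2*np.degrees(np.arctan2(s["ee_rot"][1],s["ee_rot"][0])),"F",np.round(s["ft_force"],1))
E
python3 bar.py; python3 arc.py 3 24|paste -sd' '
```

```text
bar 14348 (array([534.9,  19.4]), 127.7, 19.1, 10.507899284362793) hand yaw 25.829283590430318 F [-0.1  1.3  0.4]
r 0.06488711259465056 ang -176.15751917354297 [ 0.03 -0.34] [ 0.05 -0.34] [ 0.07 -0.33] [ 0.08 -0.33] [ 0.1  -0.32] [ 0.12 -0.32] [ 0.13 -0.31] [ 0.15 -0.3 ] [ 0.17 -0.3 ] [ 0.18 -0.29] [ 0.2  -0.28] [ 0.21 -0.27] [ 0.22 -0.26] [ 0.24 -0.24] [ 0.25 -0.23] [ 0.26 -0.22] [ 0.27 -0.2 ] [ 0.28 -0.19] [ 0.29 -0.17] [ 0.3  -0.16] [ 0.31 -0.14] [ 0.32 -0.13] [ 0.32 -0.11] [ 0.33 -0.09]
```

```bash
python3 - <<'E'
from h import *
im,d=robot.camera("wrist");cv2.imwrite("pics/w2.png",im[:,:,::-1])
a,_=robot.camera("top");cv2.imwrite("pics/t2.png",cv2.resize(a[150:330,200:440,::-1],(720,540)))
E
```

```text
(no output)
```

View pics/w2.png

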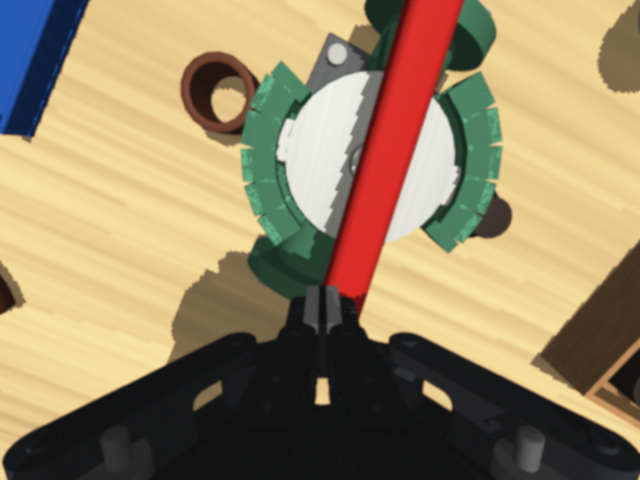

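The wrist view shows the fingertips at (322,290) beside the near end of the bar, and the bar has barely turned. I'll check the top crop.

View pics/t2.png

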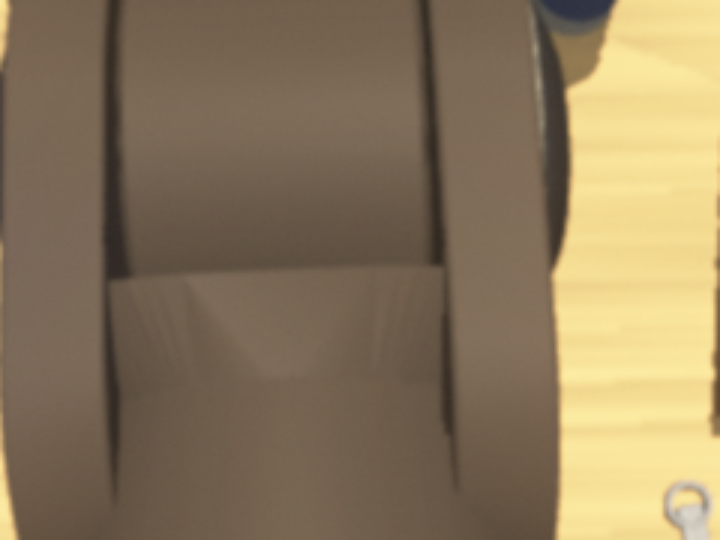

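The arm hides the bar in the top view, so I'll use the side camera.

```bash
python3 - <<'E'
from h import *
a,_=robot.camera("side");cv2.imwrite("pics/s2.png",cv2.resize(a[170:330,240:440,::-1],(750,600)))
print(robot.observe()["tool_pos"],robot.observe()["ft_force"])
E
```

```text
[0.47125683 0.01517861 0.12764216] [-0.80928276 -0.36624963  1.65716291]
```

View pics/s2.png

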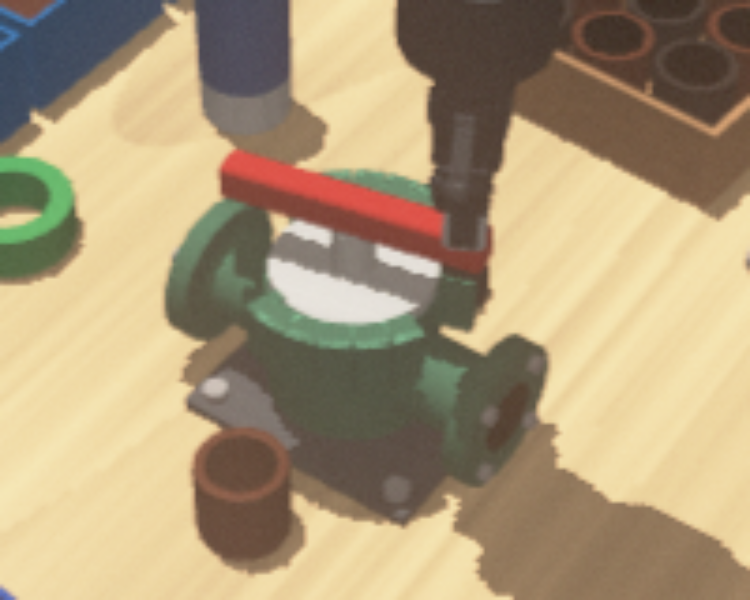

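The side crop shows the fingertip (465,250) in front of the bar's +y face, about level with its lower part, so contact is only just beginning. I'll keep going round without turning the hand and check the angle again.

```bash
python3 -m pendant '[[[0.02,-0.25,0,0,0,0,1],[0.03,-0.25,0,0,0,0,1],[0.04,-0.25,0,0,0,0,1],[0.05,-0.25,0,0,0,0,1],[0.06,-0.25,0,0,0,0,1]]]'
python3 bar.py; python3 arc.py 3 1
```

```text
time_s: 4.65
tool_pos: [0.4731, 0.0026, 0.1276]
ee_rot: [0.975, 0.223, 0.0, -0.0]
ft_force: [-1.2, 1.7, 5.2]
width: 0.0004
bar 13654 (array([533.1,  17.4]), 118.6, 19.1, 19.192968368530273) hand yaw 25.724541026979658 F [-1.2  1.7  5.2]
r 0.0651076731020558 ang -164.69027812848682
[ 0.1  -0.33]
```

The bar has turned to 19°, but the upward force of 5 N and a TCP only about 4 mm off the bar's centreline suggest the tip is riding on the bar's edge. I'll back off and measure the real tip height with the side depth.

```bash
python3 -m pendant '[[[-0.2,0.6,0,0,0,0,1],[-0.2,0.6,0,0,0,0,1],[-0.2,0.7,0,0,0,0,1],[-0.2,0.7,0,0,0,0,1],[-0.2,0.7,0,0,0,0,1]]]'
python3 -m pendant '[[[0,0,0,0,0,0,1],[0,0,0,0,0,0,1]]]'
python3 bar.py
python3 - <<'E'
from h import *
s=robot.observe();t=np.array(s["tool_pos"]);print("tcp",t)
a,d=robot.camera("side");M=model("side")
v,u=np.where(d>0);A=cloud(M,np.c_[u,v],d)
k=(np.hypot(A[:,0]-t[0],A[:,1]-t[1])<.03)&(A[:,2]>.1)&(A[:,2]<.24);q=A[k];c=a[v,u][k]
for lo in np.arange(.10,.24,.01):
    w=q[(q[:,2]>=lo)&(q[:,2]<lo+.01)]
    if len(w):
        cc=c[(q[:,2]>=lo)&(q[:,2]<lo+.01)].mean(0).astype(int);print(round(lo,2),len(w),((w-t)[:,:2].mean(0)*1000).round(),(np.ptp(w[:,:2],axis=0)*1000).round(),cc)
f,cx,cy,R,o=M;x=R.T@(t-o);U=(cx+f*x[0]/x[2],cy+f*x[1]/x[2]);print("tcp px",U)
cv2.circle(a,(int(U[0]),int(U[1])),1,(255,0,255),-1)
cv2.imwrite("pics/s3.png",cv2.resize(a[170:330,240:440,::-1],(750,600)))
E
```

```text
time_s: 5.2
tool_pos: [0.4621, 0.0367, 0.1268]
ee_rot: [0.975, 0.223, -0.001, -0.0]
ft_force: [-0.1, 0.2, -0.5]
width: 0.0004
time_s: 5.4
tool_pos: [0.4626, 0.0362, 0.127]
ee_rot: [0.975, 0.223, -0.0, -0.0]
ft_force: [0.5, 0.1, -1.3]
width: -0.0
bar 15964 (array([532.1,  19.4]), 137.6, 19.4, 8.221112251281738) hand yaw 25.783100372044803 F [ 0.5  0.1 -1.3]
tcp [0.46278646 0.0359515  0.12710771]
0.1 29 [16. 11.] [19. 33.] [91 91 75]
0.11 60 [20. 12.] [19. 32.] [108 134 107]
0.13 2 [ -1. -24.] [0. 1.] [105  67  54]
0.14 12 [  7. -22.] [28. 15.] [124  82  70]
0.15 18 [ -3. -11.] [17. 37.] [117  89  76]
0.16 34 [-5.  6.] [19. 24.] [104  88  79]
0.17 47 [-5.  8.] [21. 21.] [96 81 71]
0.18 27 [-6. 11.] [19. 12.] [88 73 63]
0.2 11 [-17.  10.] [12. 30.] [123  97  77]
0.21 8 [-15.  10.] [25. 11.] [104  84  69]
0.22 52 [-8. 12.] [29. 30.] [91 76 63]
0.23 33 [-10.  14.] [30. 23.] [90 74 61]
tcp px (np.float64(360.64654693671696), np.float64(253.7977040404811))
```

View pics/s3.png

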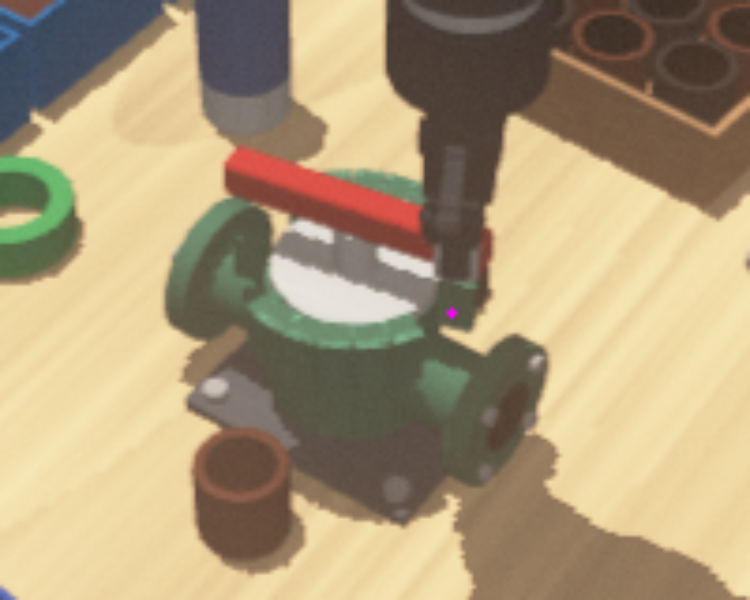

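The magenta TCP mark at (452,313) lies about 35 crop pixels below the visible fingertip at (455,278), so the tips really sit higher than the reported TCP. I'll measure that in the tool frame with the wrist depth.

```bash
python3 - <<'E'
from h import *
im,d=robot.camera("wrist");m=robot.camera_model("wrist");f=240/np.tan(np.radians(m["fovy"]/2));Mt=np.array(m["mount"])
s=robot.observe();print(s["width"],s["tool_pos"])
for v in range(270,345,5):
    for u in(312,322,332):
        z=d[v,u];p=Mt@[(u-m["cx"])/f*z,(v-m["cy"])/f*z,z,1];print(v,u,np.round(p[:3]*1000,1),im[v,u],end=" | ")
    print()
E
```

```text
-0.00015689554338333415 [0.46297006 0.03572117 0.12724836]
270 312 [-9.9 -7.2 41.6] [29 51 40] | 270 322 [-13.2  -0.6  50.6] [30 53 41] | 270 332 [-14.3   6.4  53.6] [38 66 51] | 
275 312 [-12.   -7.1  37.7] [38 64 49] | 275 322 [-13.6  -0.6  41.9] [28 50 38] | 275 332 [-17.2   6.4  51.4] [33 55 43] | 
280 312 [-15.6  -7.1  38. ] [39 65 50] | 280 322 [-15.3  -0.6  37.3] [36 63 48] | 280 332 [-16.8   6.1  41. ] [30 51 39] | 
285 312 [  9.8  -4.9 -31.7] [57 70 62] | 285 322 [ 10.   -0.6 -32.1] [29 49 38] | 285 332 [ 10.3   3.8 -32.9] [61 72 65] | 
290 312 [ 10.5  -4.7 -38.7] [78 78 76] | 290 322 [ 10.3  -0.6 -38.4] [16 14 17] | 290 332 [ 10.5   3.6 -38.7] [95 96 92] | 
295 312 [ 10.1  -4.6 -42.9] [76 77 75] | 295 322 [ 10.3  -0.6 -43.5] [18 18 20] | 295 332 [ 10.5   3.5 -43.8] [79 80 77] | 
300 312 [ 10.4  -4.5 -48.4] [78 78 76] | 300 322 [ 10.2  -0.6 -47.9] [18 17 19] | 300 332 [ 10.1   3.4 -47.7] [77 77 75] | 
305 312 [ 10.7  -4.3 -53.3] [77 77 75] | 305 322 [ 10.2  -0.6 -52.4] [17 19 20] | 305 332 [ 10.    3.2 -52. ] [76 76 74] | 
310 312 [ 10.4  -4.2 -57. ] [77 79 76] | 310 322 [ 10.   -0.6 -56.1] [18 18 19] | 310 332 [ 10.2   3.1 -56.6] [77 78 75] | 
315 312 [ 10.1  -4.1 -60.2] [77 78 76] | 315 322 [ 10.4  -0.6 -60.9] [17 16 18] | 315 332 [ 10.6   3.  -61.1] [78 78 76] | 
320 312 [ 10.2  -4.  -64.1] [77 77 76] | 320 322 [ 10.2  -0.6 -64.1] [17 18 19] | 320 332 [ 10.2   2.9 -64.1] [77 78 76] | 
325 312 [ 11.3  -3.9 -69.6] [82 84 81] | 325 322 [  8.8  -0.6 -65.1] [26 25 28] | 325 332 [  9.1   2.9 -65.7] [85 86 83] | 
330 312 [ 11.2  -3.8 -72.6] [21 21 23] | 330 322 [  7.7  -0.6 -66.5] [27 27 28] | 330 332 [ 11.5   2.6 -73.2] [19 20 23] | 
335 312 [ 10.9  -3.7 -75.1] [21 23 24] | 335 322 [  5.8  -0.6 -66.6] [25 25 28] | 335 332 [ 11.    2.6 -75.3] [20 20 22] | 
340 312 [ 11.8  -3.6 -79.6] [18 20 22] | 340 322 [  3.8  -0.6 -66.4] [24 24 26] | 340 332 [ 11.5   2.5 -79.1] [19 21 24] |
```

Both cameras put the real tips about 28–30 mm behind the reported TCP: −31 mm by wrist depth, −25 mm by the side view, and contact with the bar's top when the TCP read 0.128. So I'll treat real tip z as reported z + 0.03. Next: realign the hand, go 29 mm lower and push.

```bash
python3 -m pendant '[[[0.3,0.37,0,0,0,-8,1],[0.5,0.37,0,0,0,-8,1],[0,0,-1.4,0,0,0,1],[0,0,-1.5,0,0,0,1],[0,0,0,0,0,0,1]]]'
python3 bar.py
python3 -m pendant '[[[0.05,-0.3,0,0,0,0,1],[0.05,-0.3,0,0,0,0,1],[0.05,-0.3,0,0,0,0,1],[0.05,-0.3,0,0,0,0,1],[0.05,-0.3,0,0,0,0,1]]]'
python3 bar.py; python3 arc.py 2.5 34|paste -sd' '
```

```text
time_s: 6.05
tool_pos: [0.4697, 0.0428, 0.0966]
ee_rot: [0.996, 0.085, -0.002, -0.0]
ft_force: [-0.2, 0.4, 0.3]
width: -0.0
bar 19731 (array([528.5,  18.6]), 107.2, 19.0, 8.295050621032715) hand yaw 9.708002538315776 F [-0.2  0.4  0.3]
time_s: 6.6
tool_pos: [0.4738, 0.0281, 0.0988]
ee_rot: [0.996, 0.085, 0.0, -0.0]
ft_force: [-0.6, 2.1, 0.9]
width: 0.0002
bar 19287 (array([529.9,  17.5]), 109.6, 18.8, 12.157553672790527) hand yaw 9.728936397303451 F [-0.6  2.1  0.9]
r 0.06270424469441405 ang 172.45227612153235 [-0.03 -0.27] [-0.02 -0.27] [-0.01 -0.27] [ 0.01 -0.27] [ 0.02 -0.27] [ 0.03 -0.27] [ 0.04 -0.27] [ 0.05 -0.27] [ 0.06 -0.27] [ 0.08 -0.26] [ 0.09 -0.26] [ 0.1  -0.26] [ 0.11 -0.25] [ 0.12 -0.25] [ 0.13 -0.24] [ 0.14 -0.23] [ 0.15 -0.23] [ 0.16 -0.22] [ 0.17 -0.21] [ 0.18 -0.21] [ 0.19 -0.2 ] [ 0.2  -0.19] [ 0.21 -0.18] [ 0.21 -0.17] [ 0.22 -0.16] [ 0.23 -0.15] [ 0.23 -0.14] [ 0.24 -0.13] [ 0.25 -0.12] [ 0.25 -0.11] [ 0.25 -0.1 ] [ 0.26 -0.09] [ 0.26 -0.08] [ 0.27 -0.07]
```

Contact is good: the bar is at 12°, F is about 2 N and the perpendicular offset is about 19 mm. I'll orbit with the hand turning along.

```bash
python3 -m pendant '[[[-0.03,-0.27,0,0,0,2.5,1],[-0.02,-0.27,0,0,0,2.5,1],[-0.01,-0.27,0,0,0,2.5,1],[0.01,-0.27,0,0,0,2.5,1],[0.02,-0.27,0,0,0,2.5,1]]]'
python3 -m pendant '[[[0.03,-0.27,0,0,0,2.5,1],[0.04,-0.27,0,0,0,2.5,1],[0.05,-0.27,0,0,0,2.5,1],[0.06,-0.27,0,0,0,2.5,1],[0.08,-0.26,0,0,0,2.5,1]]]'
python3 bar.py;python3 arc.py 2.5 24|paste -sd' '
```

```text
time_s: 7.15
tool_pos: [0.4731, 0.0147, 0.0985]
ee_rot: [0.981, 0.194, -0.0, -0.0]
ft_force: [-0.9, 2.0, 1.9]
width: -0.0002
time_s: 7.65
tool_pos: [0.4755, 0.0012, 0.0984]
ee_rot: [0.954, 0.299, -0.0, -0.0]
ft_force: [-1.2, 2.1, 1.4]
width: -0.0002
bar 19434 (array([531.3,  15.2]), 109.1, 18.8, 36.68760681152344) hand yaw 34.83542657663523 F [-1.2  2.1  1.4]
r 0.06317055846876987 ang -162.86126637583834 [ 0.09 -0.26] [ 0.1  -0.26] [ 0.11 -0.25] [ 0.12 -0.25] [ 0.13 -0.24] [ 0.14 -0.24] [ 0.15 -0.23] [ 0.16 -0.22] [ 0.17 -0.22] [ 0.18 -0.21] [ 0.19 -0.2 ] [ 0.2  -0.19] [ 0.21 -0.18] [ 0.21 -0.17] [ 0.22 -0.16] [ 0.23 -0.15] [ 0.23 -0.14] [ 0.24 -0.13] [ 0.25 -0.12] [ 0.25 -0.11] [ 0.26 -0.1 ] [ 0.26 -0.09] [ 0.26 -0.08] [ 0.27 -0.07]
```

Works: the bar is at 36.7° with about 2 N. Continuing to about 74°.

```bash
python3 -m pendant '[[[0.09,-0.26,0,0,0,2.5,1],[0.1,-0.26,0,0,0,2.5,1],[0.11,-0.25,0,0,0,2.5,1],[0.12,-0.25,0,0,0,2.5,1],[0.13,-0.24,0,0,0,2.5,1]]]'
python3 -m pendant '[[[0.14,-0.24,0,0,0,2.5,1],[0.15,-0.23,0,0,0,2.5,1],[0.16,-0.22,0,0,0,2.5,1],[0.17,-0.22,0,0,0,2.5,1],[0.18,-0.21,0,0,0,2.5,1]]]'
python3 -m pendant '[[[0.19,-0.2,0,0,0,2.5,1],[0.2,-0.19,0,0,0,2.5,1],[0.21,-0.18,0,0,0,2.5,1],[0.21,-0.17,0,0,0,2.5,1],[0.22,-0.16,0,0,0,2.5,1]]]'
python3 bar.py;python3 arc.py 2 12|paste -sd' '
```

```text
time_s: 8.2
tool_pos: [0.4809, -0.0114, 0.0983]
ee_rot: [0.916, 0.401, -0.0, -0.0]
ft_force: [-2.6, 0.7, 1.8]
width: -0.0001
time_s: 8.7
tool_pos: [0.4887, -0.0228, 0.0983]
ee_rot: [0.867, 0.498, -0.001, -0.0]
ft_force: [-1.8, -0.4, 0.9]
width: -0.0001
time_s: 9.2
tool_pos: [0.499, -0.032, 0.0982]
ee_rot: [0.808, 0.59, -0.001, -0.0]
ft_force: [-3.2, -0.4, 0.5]
width: 0.0
bar 19483 (array([534.6,  13.7]), 108.9, 18.9, 74.28617858886719) hand yaw 72.26661418589688 F [-3.2 -0.4  0.5]
r 0.0633230312872897 ang -125.37131037949585 [ 0.18 -0.12] [ 0.19 -0.12] [ 0.19 -0.11] [ 0.19 -0.11] [ 0.2 -0.1] [ 0.2  -0.09] [ 0.2  -0.08] [ 0.21 -0.08] [ 0.21 -0.07] [ 0.21 -0.06] [ 0.21 -0.05] [ 0.22 -0.05]
```

```bash
python3 -m pendant '[[[0.18,-0.12,0,0,0,2,1],[0.19,-0.12,0,0,0,2,1],[0.19,-0.11,0,0,0,2,1],[0.19,-0.11,0,0,0,2,1],[0.2,-0.1,0,0,0,2,1]]]'
python3 -m pendant '[[[0.1,-0.05,0,0,0,1,1],[0.1,-0.05,0,0,0,1,1],[0.1,-0.04,0,0,0,1,1]]]'
python3 bar.py
python3 -m pendant '[[[0.1,-0.04,0,0,0,1,1],[0.1,-0.04,0,0,0,1,1],[0.1,-0.03,0,0,0,1,1]]]'
python3 bar.py;python3 arc.py 1 8|paste -sd' '
```

```text
time_s: 9.75
tool_pos: [0.5084, -0.0376, 0.0981]
ee_rot: [0.754, 0.657, -0.001, -0.0]
ft_force: [-2.1, -1.4, 0.9]
width: -0.0001
time_s: 10.05
tool_pos: [0.5118, -0.0388, 0.0982]
ee_rot: [0.736, 0.677, -0.0, -0.0]
ft_force: [-3.1, -2.1, 0.1]
width: -0.0001
bar 19431 (array([535.9,  14. ]), 109.1, 19.0, 87.75846099853516) hand yaw 85.25131724583782 F [-3.1 -2.1  0.1]
time_s: 10.4
tool_pos: [0.5131, -0.0398, 0.0984]
ee_rot: [0.718, 0.696, -0.001, -0.001]
ft_force: [-12.2, -1.9, 7.6]
width: -0.0
bar 19431 (array([536.4,  13.9]), 108.6, 18.8, 88.44005584716797) hand yaw 88.27118714913121 F [-12.2  -1.9   7.6]
r 0.06362643660039373 ang -111.06357832800265 [ 0.1  -0.04] [ 0.1  -0.04] [ 0.11 -0.04] [ 0.11 -0.03] [ 0.11 -0.03] [ 0.11 -0.03] [ 0.11 -0.03] [ 0.11 -0.03]
```

The stop is met: the force jumped to 12 N while the bar stayed at 88.4°. That is about 90° from the stub axis, which I measured at −1.2°. I'll back off, rise, open, move over the centre and look.

```bash
python3 -m pendant '[[[-0.6,0,0,0,0,0,1],[-0.6,0,0,0,0,0,1],[0,0,2.5,0,0,0,1],[0,0,4,0,0,0,1],[0,0,3.5,0,0,0,-1]]]'
python3 -m pendant '[[[0.8,1.4,0,0,0,0,-1],[0.8,1.5,0,0,0,0,-1],[1,1.5,0,0,0,0,-1],[0.8,1.5,0,0,0,0,-1],[0,0,0,0,0,0,-1]]]'
python3 -m pendant '[[[0,0,0,0,0,0,-1],[0,0,0,0,0,0,-1]]]'
python3 bar.py
python3 - <<'E'
from h import *
s=robot.observe();print(s["tool_pos"])
im,_=robot.camera("wrist");cv2.imwrite("pics/w4.png",im[:,:,::-1])
E
```

```text
time_s: 10.95
tool_pos: [0.5032, -0.0394, 0.2]
ee_rot: [0.718, 0.696, 0.001, 0.0]
ft_force: [1.7, -0.1, -0.6]
width: 0.0134
time_s: 11.45
tool_pos: [0.5377, 0.0217, 0.1967]
ee_rot: [0.717, 0.697, -0.001, -0.001]
ft_force: [-0.0, 0.3, 0.1]
width: 0.0848
time_s: 11.65
tool_pos: [0.5368, 0.0194, 0.1979]
ee_rot: [0.718, 0.696, -0.0, -0.0]
ft_force: [-0.2, 0.1, -0.1]
width: 0.0854
bar 5968 (array([537.2,  20.2]), 144.3, 18.9, 88.02023315429688) hand yaw 88.23893827091176 F [-0.2  0.1 -0.1]
[0.53689177 0.01916644 0.19810658]
```

View pics/w4.png

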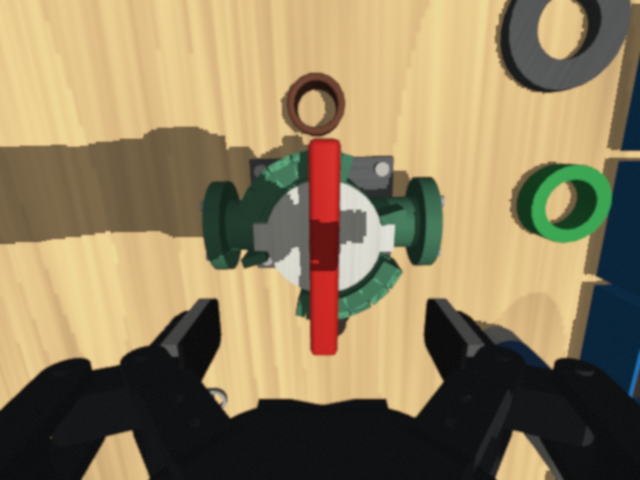

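The view shows the bar from (325,140) to (323,355), both ears clear of the claws at (262,237) and (390,237), and the fingers straddling it. Bar centre is (0.537, 0.020) at 88°. Next is descend and grip.

```bash
python3 -m pendant '[[[0,0,-2.5,0,0,0,-1],[0,0,-2.5,0,0,0,-1],[0,0,-2,0,0,0,-1],[0,0,-1,0,0,0,-1],[0,0,-1,0,0,0,-1]]]' 50
python3 -m pendant '[[[0,0,0,0,0,0,-0.2],[0,0,0,0,0,0,0.2],[0,0,0,0,0,0,0.4],[0,0,0,0,0,0,0.7],[0,0,0,0,0,0,1]]]' 50
python3 -m pendant '[[[0,0,0,0,0,0,1],[0,0,0,0,0,0,1],[0,0,0,0,0,0,1],[0,0,0,0,0,0,1]]]' 50
```

```text
time_s: 12.25
tool_pos: [0.5371, 0.019, 0.1082]
ee_rot: [0.718, 0.696, 0.0, 0.0]
ft_force: [0.2, -0.5, -0.2]
width: 0.0858
time_s: 12.75
tool_pos: [0.5378, 0.0194, 0.1093]
ee_rot: [0.718, 0.696, 0.001, 0.001]
ft_force: [1.2, 0.1, 1.3]
width: 0.0193
time_s: 13.15
tool_pos: [0.5378, 0.0194, 0.1093]
ee_rot: [0.718, 0.696, 0.001, 0.001]
ft_force: [0.1, 0.2, 5.5]
width: 0.0187
```

```bash
python3 -m pendant '[[[0,0,0.3,0,0,0,1],[0,0,0.5,0,0,0,1],[0,0,0.5,0,0,0,1],[0,0,0.5,0,0,0,1],[0,0,0.5,0,0,0,1]]]'
python3 -m pendant '[[[0,0,1.5,0,0,0,1],[0,0,2,0,0,0,1],[0,0,2,0,0,0,1],[0,0,2,0,0,0,1],[0,0,0,0,0,0,1]]]'
python3 bar.py
```

```text
time_s: 13.65
tool_pos: [0.537, 0.0193, 0.1317]
ee_rot: [0.718, 0.696, -0.0, -0.0]
ft_force: [0.5, -0.4, -4.0]
width: 0.019
time_s: 14.15
tool_pos: [0.5386, 0.0194, 0.2095]
ee_rot: [0.718, 0.696, 0.002, 0.002]
ft_force: [0.9, 0.3, -3.4]
width: 0.0187
bar 12761 (array([537.3,  -3.3]), 201.4, 33.5, 88.33097076416016) hand yaw 88.22984288285615 F [ 0.9  0.3 -3.4]
```

Lifted: Fz is −4 N, which matches 0.45 kg. Carry it to the tray at (0.551, 0.356).

```bash
python3 -m pendant '[[[0,1,0,0,0,0,1],[0.1,2,0,0,0,0,1],[0.2,3,0,0,0,0,1],[0.2,3.5,0,0,0,0,1],[0.2,3.5,0,0,0,0,1]]]'
python3 -m pendant '[[[0.2,3.5,0,0,0,0,1],[0.2,3.5,0,0,0,0,1],[0.2,3.5,0,0,0,0,1],[0.1,3.5,0,0,0,0,1],[0,3,0,0,0,0,1]]]'
python3 -m pendant '[[[0,2.2,0,0,0,0,1],[0,1.5,0,0,0,0,1],[0,0,0,0,0,0,1],[0,0,0,0,0,0,1],[0,0,0,0,0,0,1]]]'
python3 - <<'E'
from h import *
a,_=robot.camera("side");cv2.imwrite("pics/s5.png",a[:,:,::-1])
E
```

```text
time_s: 14.7
tool_pos: [0.5433, 0.1509, 0.2048]
ee_rot: [0.718, 0.696, -0.001, -0.001]
ft_force: [0.8, 0.2, -3.8]
width: 0.019
time_s: 15.2
tool_pos: [0.5501, 0.3216, 0.2043]
ee_rot: [0.718, 0.696, -0.001, -0.001]
ft_force: [0.6, 0.8, -3.7]
width: 0.0191
time_s: 15.7
tool_pos: [0.5511, 0.3555, 0.2062]
ee_rot: [0.718, 0.696, -0.0, 0.0]
ft_force: [-0.3, 0.3, -4.5]
width: 0.0191
```

View pics/s5.png

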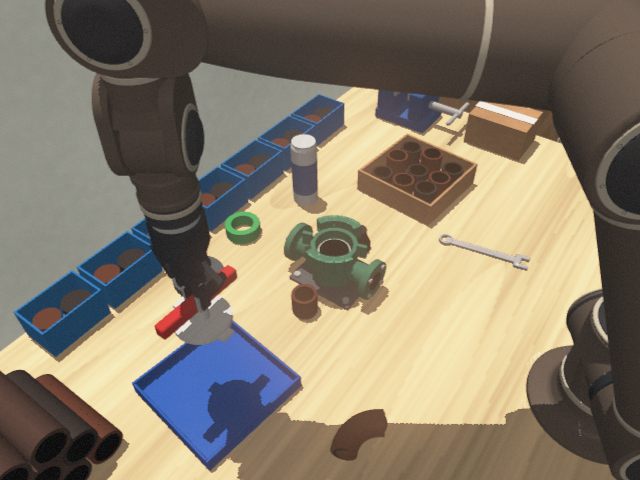

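The side view shows the cover held level at (200,315) above the tray at (217,390), the housing open, and the coupling still in place. Lowering it.

```bash
python3 -m pendant '[[[0,0,-2.5,0,0,0,1],[0,0,-4,0,0,0,1],[0,0,-4,0,0,0,1],[0,0,-3,0,0,0,1],[0,0,-1.5,0,0,0,1]]]'
python3 -m pendant '[[[0,0,-0.7,0,0,0,1],[0,0,-0.5,0,0,0,1],[0,0,-0.4,0,0,0,1],[0,0,-0.2,0,0,0,1],[0,0,0,0,0,0,1]]]'
python3 -m pendant '[[[0,0,-0.2,0,0,0,1],[0,0,-0.2,0,0,0,1],[0,0,0,0,0,0,1]]]'
```

```text
time_s: 16.25
tool_pos: [0.5497, 0.3542, 0.0531]
ee_rot: [0.718, 0.696, -0.002, -0.0]
ft_force: [-0.1, 0.0, -4.2]
width: 0.0188
time_s: 16.75
tool_pos: [0.5515, 0.3565, 0.039]
ee_rot: [0.718, 0.696, 0.0, 0.0]
ft_force: [0.8, 0.5, -4.0]
width: 0.019
time_s: 17.05
tool_pos: [0.551, 0.3563, 0.0342]
ee_rot: [0.718, 0.696, -0.0, -0.0]
ft_force: [0.3, -0.5, -4.5]
width: 0.0187
```

```bash
python3 -m pendant '[[[0,0,-0.2,0,0,0,1],[0,0,-0.15,0,0,0,1],[0,0,0,0,0,0,1]]]'
python3 -m pendant '[[[0,0,-0.1,0,0,0,1],[0,0,-0.1,0,0,0,1],[0,0,0,0,0,0,1]]]'
python3 -m pendant '[[[0,0,-0.1,0,0,0,1],[0,0,0,0,0,0,1]]]'
```

```text
time_s: 17.35
tool_pos: [0.551, 0.3562, 0.0305]
ee_rot: [0.718, 0.696, -0.0, -0.0]
ft_force: [-0.2, 0.6, -4.3]
width: 0.0191
time_s: 17.65
tool_pos: [0.5511, 0.3563, 0.0287]
ee_rot: [0.718, 0.696, -0.0, -0.0]
ft_force: [-0.6, 0.0, -4.1]
width: 0.0192
time_s: 17.85
tool_pos: [0.5512, 0.3564, 0.0283]
ee_rot: [0.718, 0.696, 0.0, 0.0]
ft_force: [-1.6, -0.7, -0.9]
width: 0.0191
```

```bash
python3 -m pendant '[[[0,0,-0.1,0,0,0,1],[0,0,0,0,0,0,1]]]'
python3 -m pendant '[[[0,0,0,0,0,0,0.4],[0,0,0,0,0,0,0.2],[0,0,0,0,0,0,-0.3],[0,0,0,0,0,0,-1],[0,0,0,0,0,0,-1]]]'
python3 -m pendant '[[[0,0,0,0,0,0,-1],[0,0,0,0,0,0,-1],[0,0,1,0,0,0,-1],[0,0,2,0,0,0,-1],[0,0,3,0,0,0,-1]]]'
python3 -m pendant '[[[0,0,4,0,0,0,-1],[0,0,4,0,0,0,-1],[-2,-2,3,0,0,0,-1],[-3,-3,2,0,0,0,-1],[-3,-3,0,0,0,0,-1]]]'
python3 -m pendant '[[[-3,-3,0,0,0,0,-1],[-3,-3,0,0,0,0,-1],[0,0,0,0,0,0,-1],[0,0,0,0,0,0,-1],[0,0,0,0,0,0,-1]]]'
python3 - <<'E'
from h import *
s=robot.observe();print(s["tool_pos"],s["ft_force"])
a,d=robot.camera("side");M=model("side");b,_=robot.camera("wrist")
v,u=np.where(d>0);A=cloud(M,np.c_[u,v],d);hsv=cv2.cvtColor(a,cv2.COLOR_RGB2HSV)[v,u]
k=np.hypot(A[:,0]-.551,A[:,1]-.356)<.09
r=k&((hsv[:,0]<8)|(hsv[:,0]>172))&(hsv[:,1]>150);w=k&(hsv[:,1]<60)&(A[:,2]>.02)&(A[:,2]<.045)
for n,m in(("bar",r),("disc",w)):
    q=A[m]
    if len(q)>9:
        if n=="bar":q=q[q[:,2]>np.percentile(q[:,2],40)]
        c=np.linalg.lstsq(np.c_[q[:,:2]-q[:,:2].mean(0),np.ones(len(q))],q[:,2],rcond=None)[0];print(n,len(q),q.mean(0).round(4),"z pct",np.percentile(q[:,2],[5,50,95]).round(4),"slope",c[:2].round(3),rect(q))
cv2.imwrite("pics/s6.png",cv2.resize(np.vstack([a,b])[:,:,::-1],(450,600),interpolation=cv2.INTER_AREA))
E
```

```text
time_s: 18.05
tool_pos: [0.5512, 0.3564, 0.0283]
ee_rot: [0.718, 0.696, 0.001, 0.0]
ft_force: [-1.9, -2.0, 5.3]
width: 0.019
time_s: 18.55
tool_pos: [0.5512, 0.3564, 0.0268]
ee_rot: [0.718, 0.696, 0.0, 0.0]
ft_force: [-0.1, -0.5, 0.1]
width: 0.0759
time_s: 19.05
tool_pos: [0.5502, 0.3558, 0.0865]
ee_rot: [0.718, 0.696, -0.002, -0.0]
ft_force: [0.8, 0.7, 0.5]
width: 0.0851
time_s: 19.55
tool_pos: [0.4717, 0.2765, 0.2209]
ee_rot: [0.718, 0.696, 0.003, 0.001]
ft_force: [0.9, -0.1, 0.7]
width: 0.0855
time_s: 20.05
tool_pos: [0.412, 0.2169, 0.2175]
ee_rot: [0.718, 0.696, 0.001, 0.0]
ft_force: [0.9, -0.0, -0.1]
width: 0.0854
[0.41200264 0.21694041 0.21750755] [ 0.94736279 -0.04902674 -0.14104167]
bar 506 [0.55   0.3576 0.0769] z pct [0.0756 0.0767 0.0787] slope [-0.019 -0.001] (array([549.7, 355.9]), 146.2, 18.5, 87.99532318115234)
disc 1401 [0.5371 0.3577 0.027 ] z pct [0.0227 0.0268 0.0306] slope [ 0.004 -0.007] (array([551.5, 355. ]), 95.6, 92.4, -46.35672378540039)
```

View pics/s6.png

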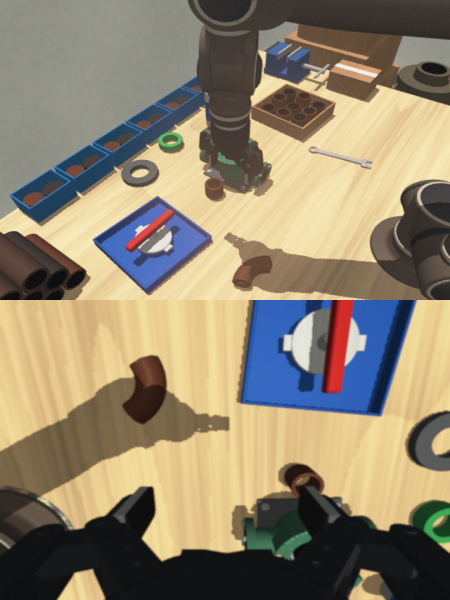

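The picture shows the cover upright in the tray. Its bar top is at 0.077 m (0.077 expected), the disc at 0.027 m (0.028 expected), and the slope is about 0. The gripper is clear, so I'll hand in.

```bash
python3 -c "
from workcell import robot;print(robot.finish_job())"
```

```text
the job is handed in; nothing more can be done
None
```

The cover is off the housing and sits upright and flat in the middle of the blue tray. I handed the job in at about 20 s of robot time.

- **Turning:** With shut fingers and no grip, I pushed the bar from about 10° to 88°. At that point the force rose from about 3 N to 12 N in the push direction and the bar stopped moving. That is about 90° from the pipe stubs, and both ears showed free of the claws.
- **Lifting and placing:** Only then did I grip the bar, at 50 N, lift the cover (about 4 N, matching its weight) and lower it in small steps. Contact with the tray floor was about 5 N.
- **Last checks:**
  - Bar top is at 77 mm, as expected.
  - Disc top reads about 27 mm, where 28 mm was expected.
  - The tilt along the bar and across the disc is near zero; the bar's across-width slope reads about 1°.
  - The cover is within about 2 mm of the tray's centre, and the gripper touches nothing.
  - The bystanders in the last views look unmoved; I did not measure them again or look at all of them after the move.

**Fingertip mismatch:** The fingertips turned out to be about 28 mm behind the reported tool point, by both cameras and by contact. Because of this, the first push slid over the top of the bar with about 5 N of upward force. The bar moved a few degrees and came back to about 8°. I corrected for the offset and pushed again 29 mm lower.

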